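# Stack two ground die plates with a sheet between them

## Robot

A 6-joint arm with a two-finger parallel gripper is mounted at the origin on the work surface. World frame = base frame: x ahead of the robot, y to its left, z up, the work surface at z = 0. Lengths are in m, angles in rad, forces in N, time in s.
With the tool pointing down it reaches from about 0.35 to 0.975 m from the base axis. Payload 4.9 kg.
Tool frame: the origin (TCP) lies at the very end of the fingers, on their centre line; the grasp point (between the pads) lies 19 mm behind it (ctrl.tcp_to_grasp is the z of the grasp point in the tool frame, in m); z points along the fingers, y is the line along which they close (so a half turn about z gives the same grasp; the last joint's range is limited). The gripper opens to 85 mm and grips with 20 to 120 N. Pads are 22 mm wide; open, the fingers measure 114 mm over their backs; the gripper's body (76 mm by 85 mm) begins 54 mm behind the grasp point. The pads swing forward as they close: fully open they stand 13 mm farther back than shut.
Start: joints at [-1.456, 0.053, 1.613, -0, 1.476, -0.119], TCP at [0.145, -0.608, 0.208] pointing down, gripper open.
Joint ranges: [-3.01, 3.01], [-1.01, 2.22], [0.06, 2.58], [-1.02, 4.17], [0.09, 2.62], [-3.14, 3.14]. Speed limits (rad/s): [2.57, 2.57, 3.14, 3.14, 3.14, 3.14].

## Interface

Orientations are given as a rotation vector (axis times angle).
In Python, from station import ctrl, eyes, job, nets gives the robot as it stands. The module is installed in compiled form; this text tells all that it offers.
- The arm moves only by the tool jog_arm, never from a script. Its argument "commands" is one flat list of numbers, 7 for each row, row after row: the shift along the tool's x, y, z each as a share of 0.06 m, from -1 to 1, then the turn, a rotation vector about the tool's x, y, z each as a share of 0.1 rad, from -1 to 1, then the finger opening in mm, from 0 to 85.4. In form: [x, y, z, ax, ay, az, grip, x, y, z, ax, ay, az, grip, ...]. A call has 1 to 20 rows; each row shifts and turns the commanded pose from where the row before left it, along the tool's axes as they then stand; what a row does not reach is not made up. A row lasts 1/8 s, in which the tool goes at most 62.5 mm and 10.7 degrees, less where a joint would pass 70% of its speed; a pose out of reach is approached as far as the arm can. A call with a number of a shift or a turn outside -1 to 1 is refused whole. A call with a gripper value outside its range is refused whole. The fingers move at their own pace and stop on an object; "newtons" is the grip in N (left out, the last holds). Time passes only in rows, so rows that do not move let the fingers close. It gives the time, the measured TCP pose, the force, the opening and the grip force at its end, in the units of the state.
- ctrl.get_obs(): the state, without advancing time (a new reading comes with each control period).
- eyes.get_image(name): name is "scene" or "top"; returns a dict with "image" (420x560x3 uint8, red, green, blue), "z_map" (420x560 float32, m along the optical axis (not along the pixel's ray), 0 where there is no reading), "K" (3x3 intrinsics, pixels), "cam_to_world" (4x4, takes a point from camera to world coordinates). Camera axes: x right, y up, looking along -z (the intrinsics and any distortion apply to the point x, -y, -z); pixel columns grow to the right and rows downward; lengths in m; the calibration is good to about 2 mm. A picture is of the moment at which its call begins.
- job.finish_job(): hands the job in; it is judged then, once.
Trained networks look in the newest picture that a camera, given by its name, has taken for a name from the list of things; names that differ only in an ending like _2 or _b are one class to them, and where a whole thing is asked for, a point or a joint stands for the part that bears it (a point fixed in the world has none). Each returns a list of dicts, best first, with "p" (0 to 1); they miss things now and then, are a little off and sometimes report something else, mostly with a low value. They report only what shows in the picture. A call takes as long as a camera call. They do not tell look-alikes from the thing itself.
- nets.silhouettes(camera, name): "mask" (420x560 bool, what is visible of it) and "bbox" ([left, top, right, bottom] in pixels, round what is visible of it).
The state is a dict: "t": time; "q": joint angles; "dq": joint speeds; "effort": joint torques, N m; "tool_pos": TCP position; "tool_rot": TCP orientation; "contact_force": force on the tool from outside, world axes, zero at the start; "wrist_torque": the same for the moment, N m; "opening": finger opening in m; "grip_force": force on a finger pad.
Only numpy, scipy, OpenCV 4.12 (cv2) and the standard library are available. Lean on these libraries where they do the work, as an engineer would, in place of code of your own. Each camera call takes 0.05 s, during which the arm holds its last target. There are 200 camera calls.

## Task

The scraper has been left lying on the ground steel plate on the wooden skid: stand it upright in the tool pot first. Then lay the plywood sheet squarely over that plate so that it covers it, and set the second plate, of the same size, gently down on the sheet, flush over the plate below, with no bare steel ever touching steel. Leave the lower plate where it lies and do not disturb the other things on the bench.

Things in the scene. Friction and masses are not known exactly. Their poses are not given: they have to be found in the camera images.
- skid: Small slatted wooden skid (a bench pallet) fixed to the bench, 190 long (its x) x 112 wide x 45 mm high. Origin at the centre of its underside, z up.
- lower_plate: Bright ground steel plate with holes lying flat on the skid, 136 (its x) x 58 (its y) x 14 mm thick, about 0.75 kg, loose. Origin at the centre of its underside, so its top is 14 mm above the origin (59 mm above the bench). The scraper lies on it at the start.
- upper_plate: The second steel plate, the twin of the lower one: 136 (its x) x 58 (its y) x 14 mm, 0.65 to 0.9 kg, loose, lying flat on the bare bench at the start. Origin at the centre of its underside. Best gripped across its 58 mm width at mid-length; needs a firm grip (40 N or so).
- battens: Two wooden battens side by side, fixed to the bench, on which the plywood sheet lies: each 132 mm long (x), 14 mm wide, 22 mm high, 46 mm wide over both (y), so the sheet's long edges overhang them by about 11 mm. Origin at the centre of their underside.
- sheet: Thin stiff plywood separator sheet, 152 (its x) x 69 (its y) x 5 mm thick, about 40 g, loose, lying flat on the battens with its underside 22 mm above the bench. Origin at the centre of its underside. It can be gripped across its 69 mm width; it is 11 mm wider and 16 mm longer than the plates.
- scraper: Hand scraper, 180 mm overall, about 75 g, loose: flat-sided wooden handle 20 x 20 x 100 mm, brass ferrule, pointed steel blade. Its x axis runs from handle to point, z up as it lies, handle flat on the lower plate. Origin on the handle's underside, 75 mm from the butt, 105 mm from the point, close to its balance point.
- scraper_grip (a point): Point inside the scraper's handle, 10 mm above its underside, 60 mm from the butt end and 120 mm from the blade's point. Same axes as the scraper.
- scraper_butt (a point): Centre of the butt end of the scraper's handle.
- scraper_tip (a point): The point of the scraper's blade.
- pot: Tool pot, a piece of dark steel tube welded upright to a round foot of 100 mm diameter, 6 mm thick, and fixed to the bench: outer diameter 76, inner diameter 68 mm, rim 111 mm above the bench, empty. Origin on the bench at its centre.
- pot_in (a point): Centre of the pot's inner floor, 10 mm above the bench; z up.
- pot_rim (a point): Centre of the pot's mouth, at the height of its rim, 111 mm above the bench. The scraper, once stood in the pot, leans a little and rises to about 190 mm above the bench.
- tin: Bystander: plain round grease tin, 74 mm diameter, 80 mm high. Origin at the centre of its underside.
- vblock: Bystander: steel V-block, 62 x 50 x 48 mm. Origin at the centre of its underside.
- setup_block: Bystander: steel set-up block with six holes, 75 x 50 x 25 mm. Origin at the centre of its underside.
- wrench: Bystander: steel open-ended wrench lying flat along its x, 170 mm long. Origin near its middle.
- mallet: Bystander: hammer lying flat, 260 mm long with its wooden handle to -x. Origin near the middle of its length.
- spray_can: Bystander: yellow spray can standing, 64 mm diameter, 190 mm high. Origin at the centre of its underside.
- oil_can: Bystander: bare metal spray can standing, 64 mm diameter, 165 mm high. Origin at the centre of its underside.
Not all that is in view belongs to the job. What is shaped like the lower_plate but pink or purple is not meant.

How it is judged:
By the outcome, as a careful person would: the job done as asked, in the order asked, and still so for the second after the job is handed in, with the robot touching nothing.
It also fails if it takes over 72 s, if anything falls off the work surface, if the arm or the gripper's body presses on something with over 40 N, if the wrist force passes 120 N, or if a joint passes its speed limit or range.

## Working session

There is one attempt and no reset: what is moved stays moved. The work goes in short steps, Python scripts to look and compute and a tool call to move; the robot and the scene stay as the last step left them, time stands still between calls to the robot, and variables do not carry over. Pictures are saved under pics/ and viewed, at most 10 in all, crops included, and the job is handed in when it is done.

Besides the shell and the picture viewer there is one more tool, called after "Call:" as name(argument=value, ...) on one line, values as JSON. jog_arm: Moves the arm, as the interface text tells. Shift numbers are shares of 0.06 m and turn numbers shares of 0.1 rad, none past 1 either way. Its arguments: {"type":"object","properties":{"commands":{"type":"array","items":{"type":"number"}},"newtons":{"type":"number"}},"required":["commands"]}

```bash
mkdir -p pics; cat > h.py <<'E'
import numpy as np, cv2
from scipy.spatial.transform import Rotation as R
from station import ctrl, eyes, job, nets
def snap(cam, fn=None):
    d=eyes.get_image(cam)
    if fn: cv2.imwrite('pics/'+fn, d['image'][:,:,::-1])
    return d
def world(d):
    z=d['z_map'].astype(float); K=d['K']; v,u=np.mgrid[:z.shape[0],:z.shape[1]]
    p=np.stack([(u-K[0,2])/K[0,0]*z, -(v-K[1,2])/K[1,1]*z, -z, np.ones_like(z)],-1)
    w=p@np.array(d['cam_to_world']).T
    w[z==0]=np.nan
    return w[...,:3]
E
python3 - <<'E'
from h import *
o=ctrl.get_obs(); print({k:np.round(v,3) for k,v in o.items()}); print(ctrl.tcp_to_grasp)
for c in ['scene','top']:
    d=snap(c,c+'0.png'); print(c,d.keys(),d['K'],np.round(d['cam_to_world'],3))
    w=world(d)
    for n in ['lower_plate','upper_plate','sheet','scraper','pot','skid','battens','tin','vblock','setup_block','wrench','mallet','spray_can','oil_can']:
        for r in nets.silhouettes(c,n)[:3]:
            m=r['mask']; q=w[m]; q=q[~np.isnan(q[:,0])]
            if len(q)<5: print(n,'few');continue
            rect=cv2.minAreaRect((q[:,:2]*1000).astype(np.float32))
            print(n,round(r['p'],2),r['bbox'],'med',np.round(np.median(q,0),3),'zmax',np.round(np.percentile(q[:,2],98),3),'rect',np.round(np.array([*rect[0],*rect[1],rect[2]])))
E
```

```text
{'t': np.float64(0.0), 'q': array([-1.456,  0.053,  1.614, -0.   ,  1.476, -0.119]), 'dq': array([-0.002,  0.   , -0.   , -0.001, -0.   ,  0.   ]), 'effort': array([ 1.0000e-03, -3.9367e+01, -3.7018e+01, -0.0000e+00,  7.0000e-03,
       -0.0000e+00]), 'tool_pos': array([ 0.145, -0.607,  0.207]), 'tool_rot': array([-3.118, -0.366,  0.   ]), 'contact_force': array([ 0.128,  0.325, -0.267]), 'wrist_torque': array([-0.057, -0.033,  0.012]), 'grip_force': np.float64(0.0), 'opening': np.float64(0.086)}
-0.0187
scene dict_keys(['image', 'z_map', 'K', 'cam_to_world']) [[444.12354855   0.         280.90994097]
 [  0.         444.12354855 203.82612778]
 [  0.           0.           1.        ]] [[ 0.852 -0.358  0.381  1.109]
 [ 0.523  0.603 -0.602 -1.   ]
 [-0.015  0.713  0.701  1.214]
 [ 0.     0.     0.     1.   ]]
lower_plate 0.83 [301.6, 153.9, 336.1, 166.0] med [0.483 0.295 0.057] zmax 0.066 rect [476. 300. 136.  47.  18.]
lower_plate 0.64 [360.2, 164.7, 376.5, 188.9] med [0.68  0.348 0.014] zmax 0.021 rect [677. 354.  59. 148.  16.]
lower_plate 0.6 [321.5, 135.1, 354.0, 151.9] med [0.466
[... 4138 characters left out ...]
.  26.]
setup_block 0.74 [213.4, 224.8, 231.0, 248.0] med [0.409 0.161 0.025] zmax 0.031 rect [410. 161.  49.  72.  85.]
setup_block 0.24 [390.3, 144.6, 421.5, 171.7] med [ 0.641 -0.397  0.128] zmax 0.169 rect [ 666. -411.   60.   96.   83.]
wrench 0.54 [315.8, 197.9, 324.2, 248.5] med [ 0.458 -0.159  0.008] zmax 0.014 rect [ 449. -163.   36.  153.   88.]
mallet 0.85 [434.1, 192.2, 463.8, 274.1] med [ 0.446 -0.56   0.024] zmax 0.031 rect [ 423. -585.  262.  102.    8.]
spray_can 0.65 [83.2, 159.8, 129.1, 182.3] med [0.606 0.475 0.147] zmax 0.193 rect [638. 509. 128.  59.  36.]
oil_can 0.79 [389.6, 146.1, 419.0, 170.9] med [ 0.642 -0.397  0.128] zmax 0.169 rect [ 659. -426.   68.   99.   36.]
```

View pics/top0.png

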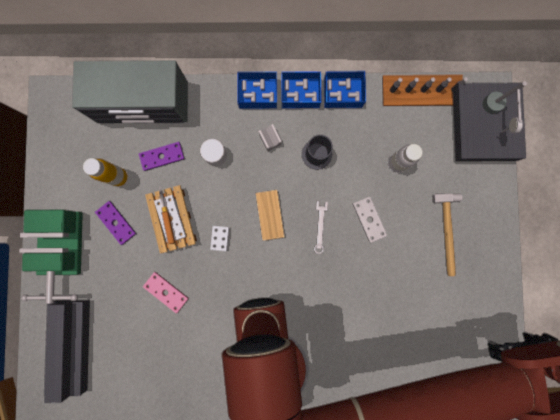

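View pics/scene0.png

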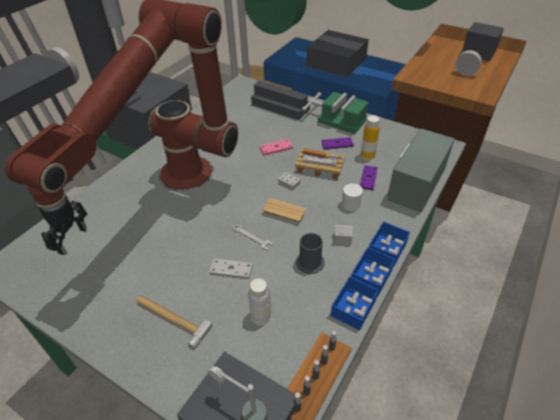

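```bash
python3 - <<'E'
from h import *
T=snap('top'); S=snap('scene')
def crop(d,u,v,h=35,w=47,k=8): return cv2.resize(d['image'][v-h:v+h,u-w:u+w,::-1],None,fx=4,fy=4,interpolation=cv2.INTER_CUBIC)
im=np.vstack([np.hstack([crop(T,170,220),crop(S,320,165)]),np.hstack([crop(T,270,215),crop(T,370,220)])])
cv2.imwrite('pics/crop1.png',im); print(im.shape)
w=world(T)
for n,c,b in [('lower',(.47,.32),(.053,.065)),('lower+scr',(.47,.32),(.053,.1)),('scr',(.47,.32),(.068,.1)),('sheet',(.485,.003),(.02,.035)),('upper',(.469,-.316),(.008,.022)),('pot',(.68,-.15),(.1,.13)),('skid',(.47,.32),(.035,.1))]:
    m=(np.hypot(w[...,0]-c[0],w[...,1]-c[1])<.13)&(w[...,2]>b[0])&(w[...,2]<b[1])
    k,l,st,_=cv2.connectedComponentsWithStats(m.astype(np.uint8)); m=l==1+np.argmax(st[1:,4])
    q=w[m]; r=cv2.minAreaRect((q[:,:2]*1000).astype(np.float32))
    e,V=np.linalg.eigh(np.cov(q[:,:2].T)); a=np.degrees(np.arctan2(V[1,1],V[0,1]))
    print(n,m.sum(),'cen',np.round(q.mean(0)*1000,1),'pca',round(a,1),'eq size',np.round(np.sqrt(12*e)*1000,1),'rect',np.round([*r[0],*r[1],r[2]],1),'zmed',np.round(np.median(q[:,2]),4), 'zstd',np.round(q[:,2].std(),4))
E
```

```text
(560, 752, 3)
lower 393 cen [474.9 295.2  59.6] pca -163.0 eq size [ 31.1 138.9] rect [476.3 298.1 135.7  33.7  18.2] zmed 0.0597 zstd 0.0026
lower+scr 866 cen [472.8 309.1  66.3] pca -162.1 eq size [ 55.7 147.1] rect [484.4 314.6 178.4  60.   18.2] zmed 0.0621 zstd 0.009
scr 320 cen [464.6 314.   77.3] pca -166.7 eq size [ 18.7 157.6] rect [479.3 318.9 172.3  21.6  13.2] zmed 0.0777 zstd 0.0038
sheet 1036 cen [482.6   2.8  28.3] pca -171.8 eq size [ 68.9 152.1] rect [483.3   2.9 151.9  68.8   8.4] zmed 0.0283 zstd 0.0025
upper 731 cen [ 466.7 -315.3   15. ] pca -157.7 eq size [ 60.3 137.2] rect [ 467.2 -315.4  137.6   59.6   22.3] zmed 0.0151 zstd 0.0026
pot 146 cen [ 680.6 -150.3  109.6] pca 147.7 eq size [83.9 92.1] rect [ 680.6 -150.4   74.8   75.1   26.6] zmed 0.1103 zstd 0.0041
skid 2105 cen [471.  310.4  54.1] pca -164.1 eq size [114.3 187.4] rect [475.  314.4 196.8 113.6  15.2] zmed 0.0486 zstd 0.012
```

View pics/crop1.png

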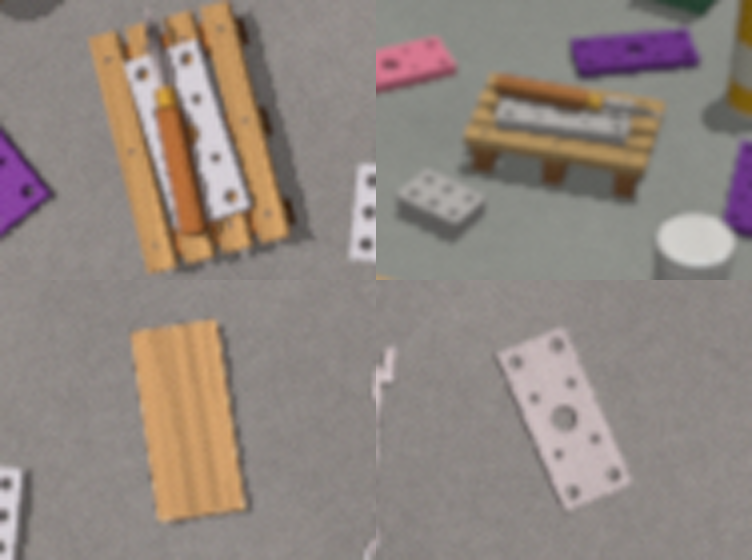

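The top view shows the skid with the lower plate and scraper at about (170,218), the sheet at (270,215), the bright plate at (370,220) and the pot at (319,151). The scraper's handle is toward -x and its point toward +x, at a yaw of about 13°. In the scene view the skid is at (320,163), the sheet at (285,210), the plate at (231,268) and the pot at (311,252). Heights from both views match the text. I'm moving now, with a small test tilt to learn the kinematics.

Call:
jog_arm(commands=[0.79,-0.58,-0.2,0,0,0,45,0.79,-0.58,-0.2,0,0,0,45,0.79,-0.58,-0.2,0,0,0,45,0.79,-0.58,-0.2,0,0,0,45,0.79,-0.58,-0.2,0,0,0,45,0.79,-0.58,0,0,0,0,45,0.79,-0.58,0,0,0,0,45,0.79,-0.58,0,0,0,0,45,0,0,0,1,0,0,45,0,0,0,1,0,0,45,0,0,0,1,0,0,45,0,0,0,0,0,0,45], newtons=40)

```text
t: 3.1
tool_pos: [0.4491, -0.2502, 0.2673]
tool_rot: [-2.823, -0.329, 0.052]
contact_force: [0.1, -0.0, -0.4]
opening: 0.0447
grip_force: 0.0
```

```bash
cat >> h.py <<'E'
import json,os
def log():
    o=ctrl.get_obs(); L=json.load(open('log.json')) if os.path.exists('log.json') else []
    L.append([list(map(float,o['q'])),list(map(float,o['tool_pos'])),list(map(float,o['tool_rot']))]); json.dump(L,open('log.json','w'))
    M=R.from_rotvec(o['tool_rot']).as_matrix()
    print('t',round(float(o['t']),2),'q',np.round(o['q'],3),'p',np.round(o['tool_pos'],4),'\nM',np.round(M,4).tolist(),'f',np.round(o['contact_force'],1),'op',round(float(o['opening']),4),'gf',round(float(o['grip_force']),1))
    return o,M
E
python3 -c "
from h import *
log()"
```

```text
t 3.1 q [-0.751 -0.08   1.669  0.168  1.803  0.606] p [ 0.4491 -0.2502  0.2673] 
M [[0.9731, 0.2196, -0.0694], [0.2303, -0.9295, 0.288], [-0.0013, -0.2962, -0.9551]] f [ 0.1 -0.  -0.4] op 0.0447 gf 0.0
```

Call:
jog_arm(commands=[0,0,0,-1,0,0,45,0,0,0,-1,0,0,45,0,0,0,-1,0,0,45,0.225,-0.91,0,0,0,0,45,0.225,-0.91,0,0,0,0,45,0.225,-0.91,0,0,0,0,45,0.225,-0.91,0,0,0,0,45,0.225,-0.91,0,0,0,0,45])

```text
t: 4.1
tool_pos: [0.4511, 0.0339, 0.269]
tool_rot: [3.119, 0.367, 0.005]
contact_force: [0.8, -0.4, 0.0]
opening: 0.0449
grip_force: 0.0
```

```bash
python3 -c "
from h import *
log()"
```

```text
t 4.1 q [-8.900e-02 -4.080e-01  1.917e+00 -1.000e-03  1.629e+00  1.247e+00] p [0.4511 0.0339 0.269 ] 
M [[0.9727, 0.2319, 0.0032], [0.2319, -0.9727, -0.001], [0.0029, 0.0017, -1.0]] f [ 0.8 -0.4  0. ] op 0.0449 gf 0.0
```

Call:
jog_arm(commands=[0.225,-0.91,0,0,0,0,45,0.225,-0.91,0,0,0,0,45,0.225,-0.91,0,0,0,0,45,0.225,-0.91,0,0,0,0,45,0.225,-0.91,0.4,0,0,0,45,0,0,0.9,0,0,0,45,0,0,0.3,0,0,0,45,0,0,0,0,0,0,45])

```text
t: 5.1
tool_pos: [0.4532, 0.3124, 0.1714]
tool_rot: [3.119, 0.366, -0.003]
contact_force: [-0.1, 0.1, 0.9]
opening: 0.045
grip_force: 0.0
```

```bash
cat > fk.py <<'E'
from h import *
from scipy.optimize import least_squares
L=json.load(open('log.json'))
L=[[[-1.456,.053,1.614,0,1.476,-.119],[.145,-.6075,.2075],[-3.118,-.366,0]]]+L
def fk(q,p):
    x0,y0,h,L1,e,L2,Lt=p
    r1=R.from_euler('z',q[0]); A=r1*R.from_euler('y',q[1]); B=A*R.from_euler('y',q[2]); 
    C=B*R.from_euler('z',q[3])*R.from_euler('y',q[4])
    T=C*R.from_euler('z',q[5]+np.pi/2)
    P=r1.apply([x0,y0,h])+A.apply([0,0,L1])+B.apply([e,0,L2])+C.apply([0,0,Lt])
    return P,T
def fit():
    s=least_squares(lambda p:np.concatenate([fk(q,p)[0]-np.array(t) for q,t,_ in L]+[(p-P0)*1e-3]),P0)
    return s.x
P0=np.array([0,.07,.3,.45,0,.45,.25])
if __name__=='__main__':
    p=fit(); print(np.round(p,4))
    for q,t,r in L: a,T=fk(q,p); print(np.round((a-t)*1000,1), np.round((T.inv()*R.from_rotvec(r)).as_rotvec(),3))
E
python3 -c "
from h import *
log()"; python3 fk.py
python3 - <<'E'
from h import *
for c in ['top','scene']:
    d=snap(c); w=world(d)
    w=w.reshape(-1,3); w=w[~np.isnan(w[:,0])]
    im=d['image'].reshape(-1,3)[~np.isnan(world(d).reshape(-1,3)[:,0])].astype(int)
    m=(np.hypot(w[:,0]-.45,w[:,1]-.312)<.075)&(w[:,2]>.07)&(w[:,2]<.09)
    q=w[m]; e,V=np.linalg.eigh(np.cov(q[:,:2].T)); a=np.degrees(np.arctan(V[1,1]/V[0,1]))
    print(c,m.sum(),np.round(q.mean(0),4),round(a,1),np.round(np.percentile(q[:,0],[0,100]),3), np.round(np.percentile(q[:,2],[10,50,90]),4))
E
```

```text
t 5.1 q [ 0.469 -0.098  1.824 -0.     1.418  1.806] p [0.4532 0.3124 0.1714] 
M [[0.9729, 0.2314, -0.0016], [0.2314, -0.9729, -0.0012], [-0.0018, 0.0008, -1.0]] f [-0.1  0.1  0.9] op 0.045 gf 0.0
[1.000e-04 7.430e-02 2.378e-01 4.265e-01 9.570e-02 6.099e-01 3.024e-01]
[-0.2  0.  -0. ] [0.001 0.    0.   ]
[0.1 0.  0. ] [-0.  0. -0.]
[-0.   0.1  0. ] [ 0.  0. -0.]
[-0.   0.1  0. ] [ 0. -0. -0.]
top 186 [0.4432 0.3094 0.0779] 13.0 [0.395 0.523] [0.073  0.0784 0.0821]
scene 120 [0.4568 0.3104 0.0765] 13.6 [0.396 0.521] [0.0721 0.0765 0.0808]
```

Call:
jog_arm(commands=[0,0,0.9,0,0,0,45,0,0,0.6,0,0,0,45,0,0,0.3,0,0,0,45,0,0,0,0,0,0,45,0,0,0,0,0,0,10,0,0,0,0,0,0,10,0,0,0,0,0,0,10,0,0,0,0,0,0,10,0,0,0,0,0,0,10], newtons=40)

```text
t: 6.32
tool_pos: [0.454, 0.3131, 0.0644]
tool_rot: [3.12, 0.367, 0.0]
contact_force: [-0.2, 0.7, 0.8]
opening: 0.0099
grip_force: 0.0
```

```bash
python3 -c "
from h import *
log()"; python3 fk.py|head -1
cat > ik.py <<'E'
from fk import *
lo=np.array([-3.01,-1.01,.06,-1.02,.09,-3.14]);hi=np.array([3.01,2.22,2.58,4.17,2.62,3.14])
p=fit()
def ik(P,T,q0):
    f=lambda q:np.concatenate([(fk(q,p)[0]-P)*5,(fk(q,p)[1].inv()*T).as_rotvec()])
    s=least_squares(f,np.clip(q0,lo+1e-3,hi-1e-3),bounds=(lo,hi)); return s.x,np.abs(s.fun).max()
E
python3 - <<'E'
from ik import *
# scraper tip-down in pot; d azimuth phi, tilt th from vertical(scraper), sign s: tool x = s*scraper x
q0=L[-1][0]
pot=np.array([.681,-.150])
for s in (1,-1):
  for phi in np.radians(np.arange(-120,121,20)):
    for th in np.radians([0,20,35]):
      h=np.array([np.cos(phi),np.sin(phi),0]); Z=np.array([0,0,1.])
      z=np.cos(th)*h-np.sin(th)*Z      # tool z
      sx=-np.cos(th)*Z-np.sin(th)*h    # scraper x: down
      x=s*sx; T=R.from_matrix(np.c_[x,np.cross(z,x),z])
      g=np.array([*pot,.14]); P=g+z*.007
      best=None
      for q4 in (-.9,0,1.5,3):
        for q6 in (-2,0,2):
          q,e=ik(P,T,[np.arctan2(-.15,.68)-.1,.2,1.8,q4,1,q6])
          if e<1e-3 and (best is None or abs(q[3])<abs(best[3])): best=q
      if best is not None: 
        C=P-z*p[6]; print(s,round(np.degrees(phi)),round(np.degrees(th)),np.round(best,2),'wrist',np.round(C,2))
E
```

```text
t 6.33 q [ 0.469  0.013  1.905 -0.     1.224  1.806] p [0.454  0.3131 0.0644] 
M [[0.9728, 0.2318, 0.0001], [0.2318, -0.9728, 0.0], [0.0001, 0.0, -1.0]] f [-0.2  0.7  0.8] op 0.0099 gf 0.0
[-0.      0.0743  0.2379  0.4265  0.0958  0.6099  0.3025]
1 -120 20 [ 0.02  0.74  1.2  -1.02  1.9   0.57] wrist [0.82 0.09 0.24]
1 -120 35 [-0.02  0.62  1.26 -0.82  1.78  0.55] wrist [0.8  0.06 0.31]
1 -100 35 [ 0.02  0.46  1.48 -0.94  1.51  0.41] wrist [0.72 0.09 0.31]
1 -40 0 [-0.08  0.25  2.14  3.92  0.98  1.07] wrist [0.45 0.04 0.14]
1 -20 0 [-0.3   0.15  2.26  3.2   0.84  1.53] wrist [ 0.4  -0.05  0.14]
1 -20 20 [-0.31 -0.08  2.25  3.3   0.25  1.43] wrist [ 0.42 -0.06  0.24]
1 -20 35 [-0.31 -0.13  2.15 -0.2   0.16 -1.35] wrist [ 0.45 -0.07  0.31]
1 0 0 [-0.55  0.17  2.24  2.45  0.97  2.01] wrist [ 0.39 -0.15  0.14]
1 0 20 [-0.53 -0.06  2.23  1.92  0.53  2.54] wrist [ 0.4  -0.15  0.24]
1 0 35 [-0.49 -0.12  2.14  1.09  0.45 -2.91] wrist [ 0.44 -0.15  0.31]
1 20 0 [-0.71  0.28  2.1   1.95  1.23  2.26] wrist [ 0.4  -0.25  0.14]
1 20 20 [-0.68  0.07  2.1   1.56  0.94  2.65] wrist [ 0.42 -0.24  0.24
[... 2490 characters left out ...]
5  1.46 -0.43] wrist [ 0.56 -0.36  0.31]
-1 80 0 [-0.71  0.77  1.35  1.27  2.02 -0.63] wrist [ 0.63 -0.44  0.14]
-1 80 20 [-0.69  0.61  1.39  1.02  1.85 -0.61] wrist [ 0.63 -0.42  0.24]
-1 80 35 [-0.65  0.5   1.42  0.83  1.72 -0.56] wrist [ 0.64 -0.39  0.31]
-1 100 0 [-0.63  0.94  1.08  1.15  2.28 -0.61] wrist [ 0.73 -0.44  0.14]
-1 100 20 [-0.61  0.78  1.14  0.88  2.1  -0.69] wrist [ 0.73 -0.42  0.24]
-1 100 35 [-0.58  0.66  1.2   0.7   1.96 -0.72] wrist [ 0.72 -0.39  0.31]
-1 120 0 [-0.54  1.09  0.83  1.03  2.53 -0.63] wrist [ 0.83 -0.41  0.14]
-1 120 20 [-0.53  0.93  0.91  0.71  2.34 -0.84] wrist [ 0.82 -0.39  0.24]
-1 120 35 [-0.51  0.79  1.01  0.53  2.16 -0.92] wrist [ 0.8  -0.36  0.31]
```

```bash
python3 - <<'E'
from h import *
T=snap('top'); S=snap('scene')
def crop(d,u,v,h=35,w=47): return cv2.resize(d['image'][v-h:v+h,u-w:u+w,::-1],None,fx=4,fy=4,interpolation=cv2.INTER_CUBIC)
cv2.imwrite('pics/crop2.png',np.hstack([crop(T,170,215),crop(S,320,160)]))
E
```

```text
(no output)
```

View pics/crop2.png

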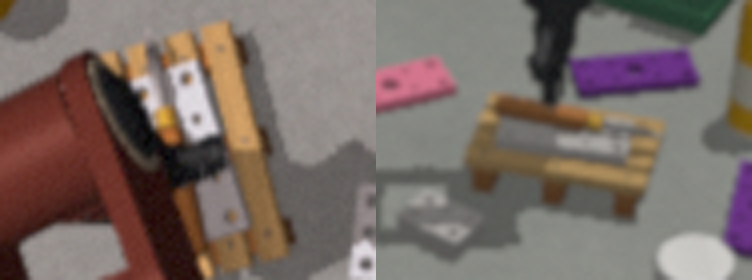

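```bash
python3 - <<'E'
from h import *
S=snap('scene')
def proj(d,P):
    c=np.linalg.inv(d['cam_to_world'])@[*P,1]; K=d['K']; return K[0,0]*c[0]/-c[2]+K[0,2], K[1,1]*-c[1]/-c[2]+K[1,2]
for P in [(.454,.3131,.0644),(.454,.3131,.084),(.454,.3131,.13),(.454,.313,.079),(.454,.303,.079),(.396,.2995,.079)]:
    u,v=proj(S,P); print(P,np.round((u,v),1),'crop',(round((u-273)*4),round((v-125)*4)))
w=world(S); im=S['image']
for v in range(140,158): print(v,[(tuple(np.round(w[v,u]*1000).astype(int)),tuple(im[v,u])) for u in (313,316)])
E
```

```text
(0.454, 0.3131, 0.0644) [315.7 154.1] crop (171, 116)
(0.454, 0.3131, 0.084) [315.9 150.3] crop (172, 101)
(0.454, 0.3131, 0.13) [316.4 141.3] crop (173, 65)
(0.454, 0.313, 0.079) [315.8 151.3] crop (171, 105)
(0.454, 0.303, 0.079) [314.7 152.6] crop (167, 110)
(0.396, 0.2995, 0.079) [302.  148.6] crop (116, 95)
140 [((np.int64(467), np.int64(257), np.int64(177)), (np.uint8(53), np.uint8(53), np.uint8(52))), ((np.int64(478), np.int64(261), np.int64(178)), (np.uint8(33), np.uint8(35), np.uint8(35)))]
141 [((np.int64(468), np.int64(256), np.int64(173)), (np.uint8(42), np.uint8(42), np.uint8(44))), ((np.int64(482), np.int64(254), np.int64(180)), (np.uint8(30), np.uint8(32), np.uint8(32)))]
142 [((np.int64(465), np.int64(263), np.int64(163)), (np.uint8(32), np.uint8(33), np.uint8(34))), ((np.int64(476), np.int64(265), np.int64(165)), (np.uint8(27), np.uint8(26), np.uint8(27)))]
143 [((np.int64(463), np.int64(267), np.int64(154)), (np.uint8(32), np.uint8(35), np.uint8(35))), ((np.int64(476), np.int64(267), np.int64(159)), (np.uint8(25), np.uint8(26), np.uint8(29)))]
144 [((np.int64(454), 
[... 1952 characters left out ...]
86), np.uint8(59), np.uint8(39))), ((np.int64(457), np.int64(309), np.int64(69)), (np.uint8(89), np.uint8(59), np.uint8(35)))]
155 [((np.int64(444), np.int64(308), np.int64(59)), (np.uint8(87), np.uint8(71), np.uint8(60))), ((np.int64(460), np.int64(304), np.int64(68)), (np.uint8(86), np.uint8(63), np.uint8(48)))]
156 [((np.int64(450), np.int64(297), np.int64(64)), (np.uint8(104), np.uint8(98), np.uint8(93))), ((np.int64(457), np.int64(311), np.int64(57)), (np.uint8(96), np.uint8(85), np.uint8(80)))]
157 [((np.int64(450), np.int64(298), np.int64(58)), (np.uint8(113), np.uint8(112), np.uint8(109))), ((np.int64(462), np.int64(301), np.int64(60)), (np.uint8(107), np.uint8(104), np.uint8(101)))]
```

Call:
jog_arm(commands=[0,0,-0.4,0,0,0,45,0,0,0,0,0,0,45,0,0,0,0,0,0,45])

```text
t: 6.85
tool_pos: [0.4538, 0.313, 0.0878]
tool_rot: [3.12, 0.366, -0.001]
contact_force: [0.4, 0.3, -0.4]
opening: 0.045
grip_force: 0.0
```

```bash
python3 - <<'E'
from h import *
o,M=log(); P=o['tool_pos']
S=snap('scene',"s3.png"); w=world(S); g=S['image'].max(-1)
m=(g<70)&(np.hypot(w[...,0]-P[0],w[...,1]-P[1])<.09)&(w[...,2]>.07)&(w[...,2]<.30)
q=(w[m]-P)@M; 
for lo in range(-200,30,6):
    k=(q[:,2]*1000>=lo)&(q[:,2]*1000<lo+6)
    if k.sum(): print(lo,k.sum(),'x',np.round(q[k,0].min()*1000),np.round(q[k,0].max()*1000),'y',np.round(q[k,1].min()*1000),np.round(q[k,1].max()*1000))
E
```

```text
t 6.85 q [ 0.469 -0.016  1.891  0.     1.267  1.806] p [0.4538 0.313  0.0878] 
M [[0.9728, 0.2316, -0.0004], [0.2316, -0.9728, -0.0002], [-0.0004, 0.0001, -1.0]] f [ 0.4  0.3 -0.4] op 0.045 gf 0.0
-200 38 x -35.0 37.0 y -14.0 36.0
-194 33 x -33.0 37.0 y -10.0 40.0
-188 23 x -30.0 37.0 y 6.0 42.0
-182 32 x -28.0 38.0 y -0.0 40.0
-176 19 x -24.0 34.0 y 6.0 40.0
-170 26 x -25.0 37.0 y -1.0 37.0
-164 27 x -22.0 38.0 y -0.0 38.0
-158 12 x -10.0 31.0 y 19.0 38.0
-152 9 x -5.0 20.0 y 24.0 40.0
-146 7 x -7.0 8.0 y 32.0 43.0
-140 13 x -9.0 11.0 y 15.0 62.0
-134 22 x -4.0 20.0 y 1.0 71.0
-128 21 x -8.0 22.0 y -15.0 67.0
-122 15 x -4.0 19.0 y -19.0 68.0
-116 13 x 1.0 17.0 y -14.0 68.0
-110 12 x -5.0 17.0 y -14.0 61.0
-104 9 x 5.0 20.0 y -28.0 64.0
-98 16 x -5.0 17.0 y -31.0 62.0
-92 8 x 8.0 14.0 y -48.0 57.0
-86 12 x -7.0 14.0 y -19.0 58.0
-80 10 x -7.0 14.0 y -52.0 51.0
-74 1 x 11.0 11.0 y -28.0 -28.0
-68 3 x -4.0 8.0 y -27.0 39.0
-62 3 x -1.0 8.0 y -27.0 35.0
-56 8 x -0.0 9.0 y -25.0 39.0
-50 3 x 8.0 11.0 y -25.0 35.0
-44 5 x 0.0 8.0 y -28.0 38.0
-38 4 x -2.0 10.0 y -29.0 28.0
-32 3 x 2.0 5.0 y -26.0 -20.0
```

Call:
jog_arm(commands=[0,0,0.4,0,0,0,45,0,0,0.1,0,0,0,45,0,0,0,0,0,0,45])

```text
t: 7.28
tool_pos: [0.4533, 0.3127, 0.0572]
tool_rot: [3.119, 0.366, -0.003]
contact_force: [0.8, -0.6, 0.4]
opening: 0.045
grip_force: 0.0
```

Call:
jog_arm(commands=[0,0,0.05,0,0,0,45,0,0,0,0,0,0,45])

```text
t: 7.52
tool_pos: [0.4543, 0.3132, 0.0557]
tool_rot: [-3.12, -0.366, -0.001]
contact_force: [1.6, 1.3, -0.2]
opening: 0.0451
grip_force: 0.0
```

Call:
jog_arm(commands=[0,0,0,0,0,0,15,0,0,0,0,0,0,15,0,0,0,0,0,0,15])

```text
t: 7.9
tool_pos: [0.4544, 0.3133, 0.0564]
tool_rot: [-3.12, -0.366, -0.001]
contact_force: [-1.8, -0.3, 5.3]
opening: 0.0152
grip_force: 4.0
```

Call:
jog_arm(commands=[0,0,-0.1,0,0,0,45,0,0,0,0,0,0,45,0,0,0.2,0,0,0,45,0,0,0.1,0,0,0,45,0,0,0,0,0,0,45])

```text
t: 8.52
tool_pos: [0.453, 0.3126, 0.0417]
tool_rot: [3.119, 0.366, -0.004]
contact_force: [0.3, 0.4, 0.3]
opening: 0.045
grip_force: 0.0
```

Call:
jog_arm(commands=[0,0,0,0,0,0,10,0,0,0,0,0,0,10,0,0,0,0,0,0,10,0,0,0,0,0,0,10])

```text
t: 9.02
tool_pos: [0.4543, 0.3132, 0.0436]
tool_rot: [-3.12, -0.366, -0.001]
contact_force: [-0.2, 0.4, 0.3]
opening: 0.0186
grip_force: 41.3
```

Call:
jog_arm(commands=[0,0,-0.5,0,0,0,10,0,0,-1,0,0,0,10,0,0,-1,0,0,0,10,0,0.3,-0.9,0,0,0,10,0.08,0.86,-0.4,0,0,0,10,0.08,0.86,-0.4,0,0,0,10,0.08,0.86,-0.4,0,0,0,10,0.08,0.86,0,0,0,0,10,0.08,0.86,0,0,0,0,10,0.08,0.86,0,0,0,0,10,0.08,0.86,0,0,0,0,10,0.08,0.86,0,0,0,0,10,0.08,0.5,0,0,0,0,10,0,0,0,0,0,0,10])

```text
t: 10.78
tool_pos: [0.6027, -0.127, 0.3181]
tool_rot: [-3.12, -0.362, 0.003]
contact_force: [-0.2, 0.8, -0.7]
opening: 0.0186
grip_force: 41.1
```

```bash
python3 - <<'E'
from h import *
o,M=log()
S=snap('scene','s4.png')
from ik import *
P=o['tool_pos'];q=np.array(o['q'])
for phi in (10,20,30,40,50):
  ph=np.radians(phi);th=np.radians(12)
  h=np.array([np.cos(ph),np.sin(ph),0]); Z=np.array([0,0,1.])
  z=np.cos(th)*h-np.sin(th)*Z; x=-np.cos(th)*Z-np.sin(th)*h
  T=R.from_matrix(np.c_[x,np.cross(z,x),z]); rv=(R.from_matrix(M).inv()*T).as_rotvec()
  print('phi',phi,'rv',np.round(rv,3))
  n=int(np.ceil(np.abs(rv).max()/.1)); qq=q.copy(); T0=R.from_matrix(M); dm=0
  out=[]
  for i in range(n):
    T0=T0*R.from_rotvec(rv/n); q2,e=ik(P,T0,qq); dm=max(dm,np.abs(q2-qq).max()); qq=q2; out.append(e)
  print(n,np.round(rv/n*10,3),'emax',round(max(out),4),'dqmax/row',round(dm,3),np.round(qq,2))
  h3=h
  G=np.array([.681,-.150,.130])+.008*h; Pf=G+z*.0254
  for up in (.12,0):
    q3,e=ik(Pf+[0,0,up],T,qq); print('  final P',np.round(Pf+[0,0,up],3),np.round(q3,2),round(e,4),'shift in tool',np.round(T.inv().apply(Pf+[0,0,up]-P),4))
E
```

```text
t 10.78 q [-0.328 -0.009  1.495 -0.     1.657  1.012] p [ 0.6027 -0.127   0.3181] 
M [[0.9735, 0.2288, -0.002], [0.2288, -0.9735, 0.0005], [-0.0018, -0.0009, -1.0]] f [-0.2  0.8 -0.7] op 0.0186 gf 41.1
phi 10 rv [-1.952 -0.056 -2.406]
25 [-0.781 -0.022 -0.962] emax 0.0366 dqmax/row 0.612 [-0.72 -0.58  2.33  1.39  0.86 -3.14]
  final P [ 0.713 -0.144  0.245] [-0.56 -0.18  2.09  1.38  0.67 -3.14] 0.1666 shift in tool [ 0.0497 -0.0362  0.1189]
  final P [ 0.713 -0.144  0.125] [-0.53 -0.02  2.08  1.35  0.6  -3.14] 0.3099 shift in tool [ 0.1671 -0.0362  0.1438]
phi 20 rv [ 1.92  -0.112  2.366]
24 [ 0.8   -0.047  0.986] emax 0.0 dqmax/row 0.107 [-0.8  -0.43  2.25  1.46  1.12  2.96]
  final P [ 0.712 -0.139  0.245] [-0.66 -0.03  2.06  1.63  0.97  2.73] 0.0 shift in tool [ 0.0513 -0.0484  0.1116]
  final P [ 0.712 -0.139  0.125] [-0.66  0.21  2.07  1.79  1.01  2.44] 0.0 shift in tool [ 0.1686 -0.0484  0.1366]
phi 30 rv [ 1.828 -0.268  2.253]
23 [ 0.795 -0.116  0.98 ] emax 0.0 dqmax/row 0.095 [-0.84 -0.29  2.15  1.42  1.32  2.89]
  final P [ 0.709 -0.134  0.245] [-0.7   0.06  1.97  1.53  1.17
[... 170 characters left out ...]
 40 rv [ 1.731 -0.41   2.135]
22 [ 0.787 -0.186  0.97 ] emax 0.0 dqmax/row 0.088 [-0.85 -0.15  2.04  1.38  1.49  2.84]
  final P [ 0.706 -0.129  0.245] [-0.72  0.15  1.87  1.45  1.34  2.72] 0.0 shift in tool [ 0.0555 -0.0679  0.0916]
  final P [ 0.706 -0.129  0.125] [-0.72  0.36  1.88  1.5   1.32  2.51] 0.0 shift in tool [ 0.1729 -0.0679  0.1165]
phi 50 rv [ 1.631 -0.54   2.011]
21 [ 0.777 -0.257  0.958] emax 0.0 dqmax/row 0.092 [-0.85 -0.02  1.92  1.33  1.64  2.8 ]
  final P [ 0.702 -0.125  0.245] [-0.72  0.25  1.76  1.37  1.5   2.71] 0.0 shift in tool [ 0.0581 -0.0747  0.0793]
  final P [ 0.702 -0.125  0.125] [-0.72  0.44  1.76  1.39  1.47  2.52] 0.0 shift in tool [ 0.1755 -0.0747  0.1043]
```

View pics/s4.png

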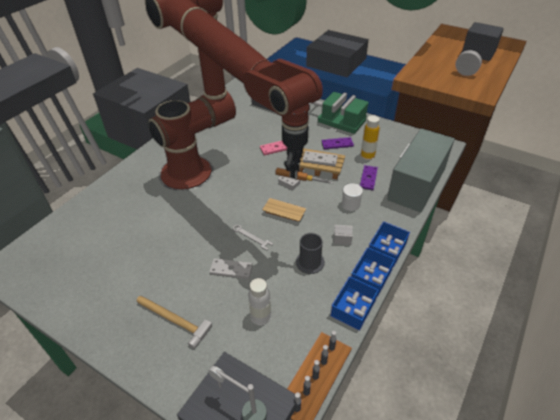

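Call:
jog_arm(commands=[0,0,0,0.787,-0.186,0.97,10,0,0,0,0.787,-0.186,0.97,10,0,0,0,0.787,-0.186,0.97,10,0,0,0,0.787,-0.186,0.97,10,0,0,0,0.787,-0.186,0.97,10,0,0,0,0.787,-0.186,0.97,10,0,0,0,0.787,-0.186,0.97,10,0,0,0,0.787,-0.186,0.97,10,0,0,0,0.787,-0.186,0.97,10,0,0,0,0.787,-0.186,0.97,10,0,0,0,0.787,-0.186,0.97,10,0,0,0,0.787,-0.186,0.97,10,0,0,0,0.787,-0.186,0.97,10,0,0,0,0.787,-0.186,0.97,10,0,0,0,0.787,-0.186,0.97,10,0,0,0,0.787,-0.186,0.97,10,0,0,0,0.787,-0.186,0.97,10,0,0,0,0.787,-0.186,0.97,10,0,0,0,0.787,-0.186,0.97,10,0,0,0,0.787,-0.186,0.97,10])

```text
t: 13.32
tool_pos: [0.6026, -0.1237, 0.3192]
tool_rot: [-0.903, 1.622, 0.491]
contact_force: [0.1, 0.3, -0.8]
opening: 0.0186
grip_force: 41.2
```

Call:
jog_arm(commands=[0,0,0,0.787,-0.186,0.97,10,0,0,0,0.787,-0.186,0.97,10,0.4,-0.56,0.76,0,0,0,10,0.4,-0.56,0.76,0,0,0,10,0,0,0,0,0,0,10])

```text
t: 13.95
tool_pos: [0.7072, -0.1221, 0.2475]
tool_rot: [-0.621, 1.701, 0.511]
contact_force: [-2.0, 0.8, -0.5]
opening: 0.0186
grip_force: 41.2
```

```bash
python3 - <<'E'
from h import *
o,M=log(); P=o['tool_pos']
S=snap('scene'); T=snap('top')
for n,d in (('scene',S),('top',T)):
    w=world(d); im=d['image'].astype(int)
    l=(w-P)@M
    # brownish handle pixels / anything near scraper axis
    m=(np.abs(l[...,1])<.03)&(np.abs(l[...,0])<.14)&(l[...,2]>-.06)&(l[...,2]<.03)
    br=m&(im[...,0]>im[...,2]+25)
    for nm,k in (('all',m),('brown',br)):
        q=l[k]*1000
        if len(q)>5:
            print(n,nm,len(q),'x',np.round(np.percentile(q[:,0],[0,50,100])),'y',np.round(q[:,1].mean(),1),'z',np.round(q[:,2].mean(),1)); 
            pf=np.polyfit(q[:,0],q[:,2],1); pg=np.polyfit(q[:,0],q[:,1],1); print('   slope z/x',np.round(pf,3),'y/x',np.round(pg,3))
def crop(d,u,v,h=50,w=47): return cv2.resize(d['image'][v-h:v+h,u-w:u+w,::-1],None,fx=4,fy=4,interpolation=cv2.INTER_CUBIC)
cv2.imwrite('pics/crop5.png',np.hstack([crop(T,319,145),crop(S,315,215)]))
E
```

```text
t 13.95 q [-0.707  0.145  1.871  1.444  1.34   2.734] p [ 0.7072 -0.1221  0.2475] 
M [[-0.1637, -0.6485, 0.7434], [-0.1312, 0.7612, 0.6351], [-0.9778, 0.0064, -0.2096]] f [-2.   0.8 -0.5] op 0.0186 gf 41.2
scene all 370 x [-63.  -7. 140.] y -4.1 z -29.7
   slope z/x [  0.186 -31.123] y/x [ 0.045 -4.425]
scene brown 146 x [-63. -30.  53.] y -6.0 z -26.1
   slope z/x [ 7.0000e-03 -2.5954e+01] y/x [-0.016 -6.32 ]
top all 335 x [-67. -14. 140.] y 2.7 z -33.0
   slope z/x [  0.229 -30.982] y/x [0.023 2.933]
top brown 142 x [-67. -49.  27.] y 2.1 z -32.1
   slope z/x [ -0.109 -36.608] y/x [-0.037  0.518]
```

View pics/crop5.png

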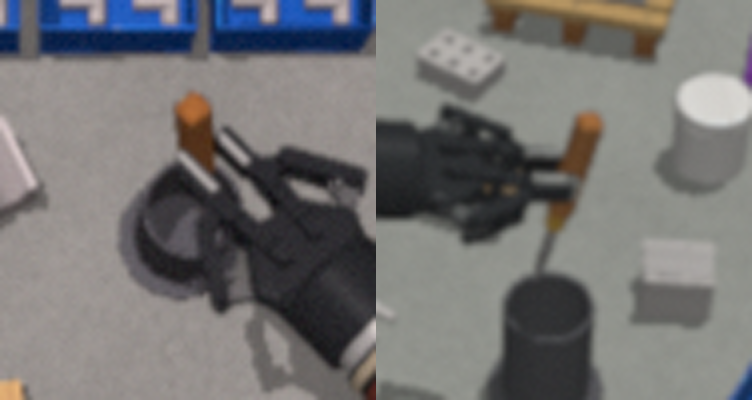

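Call:
jog_arm(commands=[0.4,-0.03,0.07,0,0,0,10,0.4,-0.03,0.07,0,0,0,10,0.4,-0.03,0.07,0,0,0,10,0.4,0,0.07,0,0,0,10,0.2,0,0.03,0,0,0,10,0,0,0,0,0,0,10])

```text
t: 14.8
tool_pos: [0.7071, -0.1325, 0.1451]
tool_rot: [-0.622, 1.696, 0.5]
contact_force: [-1.1, -0.4, -0.7]
opening: 0.0188
grip_force: 41.2
```

Call:
jog_arm(commands=[0.15,0,0.03,0,0,0,10,0.05,0,0.01,0,0,0,10,0,0,0,0,0,0,10])

```text
t: 15.18
tool_pos: [0.7073, -0.1325, 0.1319]
tool_rot: [-0.622, 1.696, 0.501]
contact_force: [0.3, 0.3, -1.2]
opening: 0.0185
grip_force: 41.2
```

Call:
jog_arm(commands=[0.12,0,0.02,0,0,0,10,0,0,0,0,0,0,10,0,0,0,0,0,0,40,0,0,0,0,0,0,45,0,0,0,0,0,0,45])

```text
t: 15.8
tool_pos: [0.7072, -0.1329, 0.125]
tool_rot: [-0.622, 1.696, 0.501]
contact_force: [0.8, -0.4, 0.7]
opening: 0.0446
grip_force: 0.0
```

Call:
jog_arm(commands=[0,0,-0.4,0,0,0,45,0,0,-0.7,0,0,0,45,0,0,-0.9,0,0,0,45,-0.5,0,-0.7,0,0,0,45,-0.9,0,0,0,0,0,45,-0.9,0,0,0,0,0,45])

```text
t: 16.55
tool_pos: [0.6072, -0.2169, 0.2947]
tool_rot: [-0.62, 1.697, 0.5]
contact_force: [-0.0, -0.4, -0.1]
opening: 0.0451
grip_force: 0.0
```

```bash
python3 - <<'E'
from h import *
o,M=log()
S=snap('scene'); T=snap('top')
def crop(d,u,v,h=50,w=47): return cv2.resize(d['image'][v-h:v+h,u-w:u+w,::-1],None,fx=4,fy=4,interpolation=cv2.INTER_CUBIC)
cv2.imwrite('pics/crop6.png',np.hstack([crop(T,319,150),crop(S,315,230)]))
w=world(T)
for n,c,b in [('lower',(.475,.314),(.053,.070)),('sheet',(.485,.003),(.02,.035)),('upper',(.469,-.316),(.008,.022)),('skid',(.47,.314),(.035,.07))]:
    m=(np.hypot(w[...,0]-c[0],w[...,1]-c[1])<.13)&(w[...,2]>b[0])&(w[...,2]<b[1])
    k,l,st,_=cv2.connectedComponentsWithStats(m.astype(np.uint8)); m=l==1+np.argmax(st[1:,4])
    m=cv2.morphologyEx(m.astype(np.uint8),cv2.MORPH_CLOSE,np.ones((3,3)))>0
    q=w[m]; r=cv2.minAreaRect((q[:,:2]*1000).astype(np.float32))
    e,V=np.linalg.eigh(np.cov(q[:,:2].T)); a=np.degrees(np.arctan(V[1,1]/V[0,1]))
    print(n,m.sum(),'cen',np.round(q.mean(0)*1000,1),'pca',round(a,1),'eq',np.round(np.sqrt(12*e)*1000,1),'rect',np.round([*r[0],*r[1],r[2]],1))
E
```

```text
t 16.55 q [-0.953  0.039  1.896  1.348  1.571  2.766] p [ 0.6072 -0.2169  0.2947] 
M [[-0.1567, -0.6437, 0.7491], [-0.1344, 0.7653, 0.6295], [-0.9785, -0.0021, -0.2064]] f [-0.  -0.4 -0.1] op 0.0451 gf 0.0
lower 830 cen [nan nan nan] pca nan eq [nan nan] rect [470.8 310.  139.4  60.   19. ]
sheet 1050 cen [482.8   2.9  28. ] pca 8.3 eq [ 69.  151.9] rect [483.3   3.  152.   68.8   8.4]
upper 662 cen [nan nan nan] pca nan eq [nan nan] rect [ 466.3 -315.9  136.    60.2   21.9]
skid 2241 cen [nan nan nan] pca nan eq [nan nan] rect [555.4 326.5 107.6  22.7 102.6]
```

View pics/crop6.png

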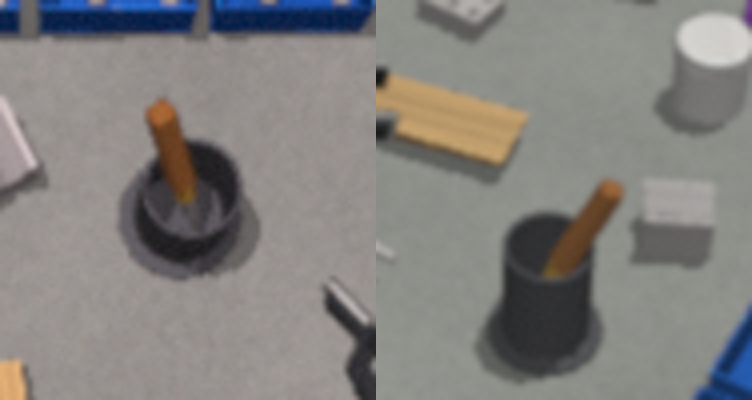

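The scraper stands in the pot, handle up at (160,110) to (190,195) in the top crop, leaning on the rim. Next I'll turn the tool back down toward the sheet and refine the rectangle fits.

```bash
cat > rect.py <<'E'
from h import *
from scipy.optimize import minimize
def fitrect(d,c,yaw,size,z,tol=.0045,n=2):
    K=d['K'];C=np.array(d['cam_to_world']); w=world(d)
    v,u=np.mgrid[:420,:560]; ray=np.stack([(u-K[0,2])/K[0,0],-(v-K[1,2])/K[1,1],-np.ones_like(u,float)],-1)@C[:3,:3].T
    p=C[:3,3]+ray*((z-C[2,3])/ray[...,2])[...,None]
    near=np.hypot(p[...,0]-c[0],p[...,1]-c[1])<.11
    inn=(np.abs(w[...,2]-z)<tol)[near].astype(float); q=p[near][:,:2]
    def cost(a):
        cs,sn=np.cos(a[2]),np.sin(a[2]); dx=q-a[:2]; X=dx@[cs,sn];Y=dx@[-sn,cs]
        s=lambda t:1/(1+np.exp(-t/.0008)); f=s(size[0]/2-abs(X))*s(size[1]/2-abs(Y)); return ((f-inn)**2).sum()
    best=min((minimize(cost,[c[0]+i,c[1]+j,yaw],method='Nelder-Mead',options=dict(initial_simplex=np.array([[c[0]+i,c[1]+j,yaw]]+[[c[0]+i+a,c[1]+j+b,yaw+g] for a,b,g in ((.004,0,0),(0,.004,0),(0,0,.05))]))) for i in (-.003,.003) for j in (-.003,.003)),key=lambda r:r.fun)
    return best.x,best.fun,inn.sum()
E
python3 - <<'E'
from rect import *
from ik import *
T=snap('top'); o=ctrl.get_obs(); M=R.from_rotvec(o['tool_rot'])
for n,c,yw,sz,z in [('lower',(.471,.311),.31,(.136,.058),.060),('sheet',(.483,.003),.146,(.152,.069),.028),('upper',(.467,-.316),.39,(.136,.058),.0150)]:
    x,f,k=fitrect(T,c,yw,sz,z); print(n,np.round(x[:2]*1000,1),'yaw',round(np.degrees(x[2]),2),round(x[2],4),round(f,1),k)
y=.1466; Tt=R.from_matrix(np.array([[np.cos(y),np.sin(y),0],[np.sin(y),-np.cos(y),0],[0,0,-1]]))
rv=(M.inv()*Tt).as_rotvec(); n=int(np.ceil(np.abs(rv).max()/.1)); print('rv',np.round(rv,3),n,np.round(rv/n*10,3))
q=np.array(o['q']);T0=M;em=dm=0
for i in range(n):
    T0=T0*R.from_rotvec(rv/n); q2,e=ik(o['tool_pos'],T0,q); em=max(em,e);dm=max(dm,np.abs(q2-q).max()); q=q2
print(em,dm,np.round(q,2)); print('then to sheet, tool shift',Tt.inv().apply(np.array([.483,.003,.12])-o['tool_pos']).round(4))
E
```

```text
lower [472.1 310.2] yaw 18.2 0.3176 139.0 716.0
sheet [483.2   2.9] yaw 8.39 0.1465 104.6 957.0
upper [ 465.8 -315.5] yaw 23.13 0.4037 219.4 577.0
rv [-1.682  0.467 -2.068] 21 [-0.801  0.222 -0.985]
5.217322197372499e-09 0.0929658349756981 [-0.46  0.06  1.45 -0.    1.62  0.97]
then to sheet, tool shift [-0.0918 -0.2358  0.1776]
```

Call:
jog_arm(commands=[0,0,0,-0.801,0.222,-0.985,85,0,0,0,-0.801,0.222,-0.985,85,0,0,0,-0.801,0.222,-0.985,85,0,0,0,-0.801,0.222,-0.985,85,0,0,0,-0.801,0.222,-0.985,85,0,0,0,-0.801,0.222,-0.985,85,0,0,0,-0.801,0.222,-0.985,85,0,0,0,-0.801,0.222,-0.985,85,0,0,0,-0.801,0.222,-0.985,85,0,0,0,-0.801,0.222,-0.985,85,0,0,0,-0.801,0.222,-0.985,85,0,0,0,-0.801,0.222,-0.985,85,0,0,0,-0.801,0.222,-0.985,85,0,0,0,-0.801,0.222,-0.985,85,0,0,0,-0.801,0.222,-0.985,85,0,0,0,-0.801,0.222,-0.985,85,0,0,0,-0.801,0.222,-0.985,85,0,0,0,-0.801,0.222,-0.985,85,0,0,0,-0.801,0.222,-0.985,85,0,0,0,-0.801,0.222,-0.985,85])

```text
t: 19.2
tool_pos: [0.607, -0.2162, 0.291]
tool_rot: [-3.056, -0.079, 0.054]
contact_force: [-0.2, 0.7, 0.6]
opening: 0.0849
grip_force: 0.0
```

Call:
jog_arm(commands=[0,0,0,-0.801,0.222,-0.985,85,-0.306,-0.786,0.4,0,0,0,85,-0.306,-0.786,0.4,0,0,0,85,-0.306,-0.786,0.4,0,0,0,85,-0.306,-0.786,0.4,0,0,0,85,-0.306,-0.786,0.4,0,0,0,85,0,0,0,0,0,0,85])

```text
t: 20.08
tool_pos: [0.4774, 0.0068, 0.1704]
tool_rot: [-3.124, -0.236, 0.021]
contact_force: [0.3, -1.1, -0.1]
opening: 0.0853
grip_force: 0.0
```

```bash
python3 - <<'E'
from h import *
o,M=log(); y=.1466
Tt=R.from_matrix(np.array([[np.cos(y),np.sin(y),0],[np.sin(y),-np.cos(y),0],[0,0,-1]]))
print('rot err (shares)',((R.from_matrix(M).inv()*Tt).as_rotvec()*10).round(3),'shift to .4832,.0029', (M.T@(np.array([.4832,.0029,o['tool_pos'][2]])-o['tool_pos'])/.06).round(3))
# finger tip profile
for n in ('scene','top'):
    S=snap(n); w=world(S); g=S['image'].max(-1); P=o['tool_pos']
    m=(g<80)&(np.hypot(w[...,0]-P[0],w[...,1]-P[1])<.07)&(w[...,2]>.05)
    q=(w[m]-P)@M*1000
    print(n,[(lo,int(((q[:,2]>=lo)&(q[:,2]<lo+4)).sum())) for lo in range(-60,10,4)])
E
```

```text
t 20.07 q [-0.146 -0.276  1.979  0.006  1.453  1.273] p [0.4774 0.0068 0.1704] 
M [[0.9885, 0.1504, -0.0138], [0.1505, -0.9886, 0.008], [-0.0125, -0.01, -0.9999]] f [ 0.3 -1.1 -0.1] op 0.0853 gf 0.0
rot err (shares) [-0.1    0.125  0.045] shift to .4832,.0029 [ 0.086  0.078 -0.002]
scene [(-60, 12), (-56, 9), (-52, 9), (-48, 7), (-44, 4), (-40, 6), (-36, 0), (-32, 0), (-28, 0), (-24, 0), (-20, 0), (-16, 0), (-12, 0), (-8, 0), (-4, 0), (0, 0), (4, 0), (8, 0)]
top [(-60, 0), (-56, 0), (-52, 0), (-48, 0), (-44, 0), (-40, 0), (-36, 0), (-32, 0), (-28, 0), (-24, 0), (-20, 0), (-16, 0), (-12, 0), (-8, 0), (-4, 0), (0, 0), (4, 0), (8, 0)]
```

Call:
jog_arm(commands=[0.086,0.078,0,-0.1,0.125,0.045,85,0,0,0.9,0,0,0,85,0,0,0.9,0,0,0,85,0,0,0.5,0,0,0,85,0,0,0,0,0,0,85])

```text
t: 20.8
tool_pos: [0.4872, -0.0006, 0.035]
tool_rot: [3.132, 0.221, 0.006]
contact_force: [-0.0, -0.2, -0.2]
opening: 0.0851
grip_force: 0.0
```

```bash
python3 - <<'E'
from h import *
o,M=log()
E
```

```text
t 20.8 q [-1.540e-01 -1.050e-01  2.074e+00 -1.000e-03  1.169e+00  1.276e+00] p [ 0.4872 -0.0006  0.035 ] 
M [[0.9901, 0.1403, 0.0037], [0.1403, -0.9901, -0.0011], [0.0035, 0.0016, -1.0]] f [-0.  -0.2 -0.2] op 0.0851 gf 0.0
```

Call:
jog_arm(commands=[-0.05,-0.06,0.3,0,0,-0.05,85,0,0,0.1,0,0,0,85,0,0,0,0,0,0,85,0,0,0,0,0,0,85])

```text
t: 21.3
tool_pos: [0.4859, 0.0033, 0.0139]
tool_rot: [3.131, 0.231, 0.016]
contact_force: [-0.1, -0.2, 0.7]
opening: 0.0849
grip_force: 0.0
```

```bash
python3 - <<'E'
from h import *
o,M=log()
E
```

```text
t 21.3 q [-0.146 -0.079  2.091 -0.     1.12   1.277] p [0.4859 0.0033 0.0139] 
M [[0.9891, 0.147, 0.0101], [0.147, -0.9891, -0.0018], [0.0097, 0.0032, -0.9999]] f [-0.1 -0.2  0.7] op 0.0849 gf 0.0
```

Call:
jog_arm(commands=[-0.045,0,0.15,0.03,-0.1,0,85,0,0,0.2,0,0,0,85,0,0,0.1,0,0,0,85,0,0,0,0,0,0,85,0,0,0,0,0,0,85])

```text
t: 21.92
tool_pos: [0.4827, 0.0029, -0.0138]
tool_rot: [-3.133, -0.231, 0.002]
contact_force: [-0.5, -0.1, 0.6]
opening: 0.0848
grip_force: 0.0
```

```bash
python3 - <<'E'
from h import *
o,M=log()
S=snap('scene'); w=world(S); g=S['image'].max(-1); P=o['tool_pos']
m=(g<80)&(np.hypot(w[...,0]-P[0],w[...,1]-P[1])<.07)&(w[...,2]>.008)
q=(w[m]-P)@M*1000
print([(lo,int(((q[:,2]>=lo)&(q[:,2]<lo+4)).sum())) for lo in range(-72,-10,4)])
E
```

```text
t 21.93 q [-0.148 -0.029  2.098 -0.     1.074  1.275] p [ 0.4827  0.0029 -0.0138] 
M [[0.9891, 0.1469, -0.0015], [0.1469, -0.9891, -0.0001], [-0.0015, -0.0002, -1.0]] f [-0.5 -0.1  0.6] op 0.0848 gf 0.0
[(-72, 3), (-68, 5), (-64, 7), (-60, 7), (-56, 7), (-52, 10), (-48, 6), (-44, 8), (-40, 3), (-36, 0), (-32, 0), (-28, 0), (-24, 0), (-20, 0), (-16, 0), (-12, 0)]
```

Call:
jog_arm(commands=[0,0,0,0,0,0,60,0,0,0,0,0,0,60,0,0,0,0,0,0,60,0,0,0,0,0,0,60], newtons=25)

```text
t: 22.48
tool_pos: [0.4831, 0.0028, -0.0133]
tool_rot: [3.133, 0.231, -0.001]
contact_force: [-1.0, 0.7, 4.3]
opening: 0.0678
grip_force: 28.6
```

Call:
jog_arm(commands=[0,0,-0.2,0,0,0,60,0,0,-0.6,0,0,0,60,0,0,-0.9,0,0,0,60,0,-0.3,-0.5,0,0,0,60,0.1,-0.8,0,0,0,0,60,0.1,-0.8,0,0,0,0,60,0.1,-0.8,0,0,0,0,60,0.1,-0.8,0,0,0,0,60,0.1,-0.8,0,0,0,0,60,0.07,-0.8,0,0,0,0,60,0,0,0,0,0,-0.85,60,0,0,0,0,0,-0.86,60,0,0,0,0,0,0,60,0,0,0,0,0,0,60])

```text
t: 24.22
tool_pos: [0.4716, 0.3104, 0.1182]
tool_rot: [-3.102, -0.496, 0.003]
contact_force: [0.1, -0.3, -0.3]
opening: 0.0682
grip_force: 28.6
```

```bash
python3 - <<'E'
from rect import *
o,M=log(); P=o['tool_pos']
print('need tool shift shares',(M.T@(np.array([.4721,.3102,P[2]])-P)/.06).round(3),'yaw now',np.arctan2(M[1,0],M[0,0]).round(4))
T=snap('top'); S=snap('scene')
for d in (T,S):
    w=world(d); l=(w-P)@M
    m=(abs(l[...,0])<.09)&(abs(l[...,1])<.05)&(l[...,2]<-.02)&(l[...,2]>-.055)
    q=l[m]*1000; im=d['image'][m].astype(int); b=im[:,0]>im[:,2]+30; q=q[b]
    print(len(q),'x',np.percentile(q[:,0],[0,100]).round(),'y',np.percentile(q[:,1],[0,100]).round(),'z',np.median(q[:,2]).round(1),'slopes',np.linalg.lstsq(np.c_[q[:,:2],np.ones(len(q))],q[:,2],rcond=None)[0].round(4))
E
```

```text
t 24.23 q [ 4.500e-01 -1.700e-02  1.837e+00  1.000e-03  1.322e+00  1.704e+00] p [0.4716 0.3104 0.1182] 
M [[0.9502, 0.3118, -0.0018], [0.3118, -0.9502, -0.0001], [-0.0018, -0.0005, -1.0]] f [ 0.1 -0.3 -0.3] op 0.0682 gf 28.6
need tool shift shares [ 0.007  0.007 -0.   ] yaw now 0.317
475 x [-76.  76.] y [-2. 36.] z -41.3 slopes [ 3.00000e-03 -5.00000e-04 -4.12525e+01]
342 x [-75.  77.] y [-43.  41.] z -40.7 slopes [ 7.40000e-03 -1.05000e-02 -4.06791e+01]
```

Call:
jog_arm(commands=[0,0,0.6,0,0,0,60,0,0,0.6,0,0,0,60,0,0,0.3,0,0,0,60,0,0,0,0,0,0,60])

```text
t: 24.82
tool_pos: [0.4706, 0.31, 0.0268]
tool_rot: [3.101, 0.497, -0.007]
contact_force: [0.6, -0.6, -0.7]
opening: 0.0683
grip_force: 28.6
```

Call:
jog_arm(commands=[0,0,0.05,0,0,0,60,0,0,0,0,0,0,60])

```text
t: 25.08
tool_pos: [0.4725, 0.3111, 0.0265]
tool_rot: [-3.101, -0.498, -0.001]
contact_force: [-0.1, -0.9, -0.9]
opening: 0.0679
grip_force: 28.6
```

Call:
jog_arm(commands=[0,0,0.04,0,0,0,60,0,0,0,0,0,0,60])

```text
t: 25.32
tool_pos: [0.4724, 0.311, 0.0238]
tool_rot: [-3.101, -0.498, -0.001]
contact_force: [-0.8, -0.2, 2.8]
opening: 0.0682
grip_force: 28.9
```

```bash
python3 - <<'E'
from rect import *
o,M=log(); P=o['tool_pos']
print('need tool shift shares',(M.T@(np.array([.4721,.3102,P[2]])-P)/.06).round(3),'yaw now',np.arctan2(M[1,0],M[0,0]).round(4))
E
```

```text
t 25.32 q [4.500e-01 1.000e-01 1.891e+00 1.000e-03 1.150e+00 1.702e+00] p [0.4724 0.311  0.0238] 
M [[0.9497, 0.3131, 0.0003], [0.3131, -0.9497, 0.0008], [0.0005, -0.0007, -1.0]] f [-0.8 -0.2  2.8] op 0.0682 gf 28.9
need tool shift shares [-0.01   0.011 -0.   ] yaw now 0.3184
```

Call:
jog_arm(commands=[0,0,0,0,0,0,73,0,0,0,0,0,0,78,0,0,0,0,0,0,82,0,0,-0.3,0,0,0,82,0,0,-0.8,0,0,0,82,0,0,-0.9,0,0,0,82,0,0,-0.9,0,0,0,82,0,0.9,-0.5,0,0,0,82,0,1,0,0,0,0,82,0,1,0,0,0,0,82,0,1,0,0,0,0,82,0,1,0,0,0,0,82,0,1,0,0,0,0,82,0,0,0,0,0,0,82])

```text
t: 27.08
tool_pos: [0.5834, -0.0292, 0.2278]
tool_rot: [3.102, 0.489, -0.001]
contact_force: [-0.5, 0.3, 0.4]
opening: 0.0816
grip_force: 0.0
```

```bash
python3 - <<'E'
from rect import *
o,M=log(); P=o['tool_pos']
T=snap('top'); S=snap('scene','s7.png')
for nm,d in (('top',T),('scene',S)):
  for n,c,yw,sz,z in [('sheet on plate',(.472,.311),.317,(.152,.069),.065),('upper',(.467,-.316),.39,(.136,.058),.0150)]:
    x,f,k=fitrect(d,c,yw,sz,z); print(nm,n,np.round(x[:2]*1000,1),'yaw',round(x[2],4),round(f,1),k)
def crop(d,u,v,h=35,w=47): return cv2.resize(d['image'][v-h:v+h,u-w:u+w,::-1],None,fx=4,fy=4,interpolation=cv2.INTER_CUBIC)
cv2.imwrite('pics/crop7.png',np.hstack([crop(T,170,215),crop(S,320,160)]))
y=.4
for y in (.40,.39):
  print('yaw turn shares',(np.arctan2(M[1,0],M[0,0])-y)*10)
print('shift to upper',(M.T@(np.array([.4665,-.3157,P[2]])-P)/.06).round(3))
E
```

```text
t 27.07 q [-1.770e-01 -5.400e-02  1.687e+00 -1.000e-03  1.509e+00  1.081e+00] p [ 0.5834 -0.0292  0.2278] 
M [[0.9514, 0.3078, -0.0004], [0.3078, -0.9514, -0.0009], [-0.0007, 0.0007, -1.0]] f [-0.5  0.3  0.4] op 0.0816 gf 0.0
top sheet on plate [472.7 311.2] yaw 0.3155 81.0 1055.0
top upper [ 466.6 -315.5] yaw 0.3891 134.0 669.0
scene sheet on plate [478. 311.] yaw 0.3172 137.1 266.0
scene upper [ 468.7 -316.3] yaw 0.3897 104.8 504.0
yaw turn shares -0.8710545582218565
yaw turn shares -0.7710545582218564
shift to upper [-3.324  3.943  0.005]
```

View pics/crop7.png

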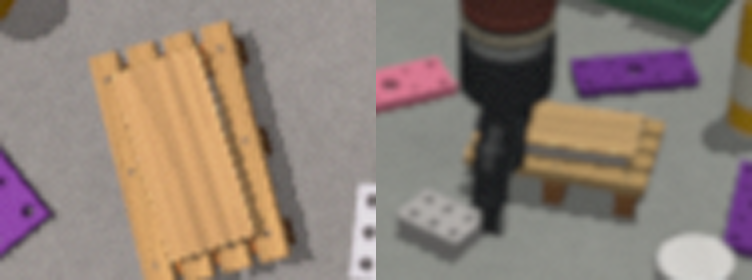

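Call:
jog_arm(commands=[-0.554,0.657,0,0,0,0,85,-0.554,0.657,0,0,0,0,85,-0.554,0.657,0,0,0,0,85,-0.554,0.657,0,0,0,0,85,-0.554,0.657,0,0,0,0,85,-0.554,0.657,0.5,0,0,0,85,0,0,1,0,0,-0.76,85,0,0,0.8,0,0,0,85,0,0,0,0,0,0,85,0,0,0,0,0,0,85])

```text
t: 28.42
tool_pos: [0.4687, -0.3126, 0.0913]
tool_rot: [3.078, 0.618, 0.001]
contact_force: [0.3, -0.2, 0.8]
opening: 0.085
grip_force: 0.0
```

```bash
cat > need.py <<'E'
from h import *
import sys
x,y,yaw=map(float,sys.argv[1:4]); o,M=log(); P=o['tool_pos']
Tt=R.from_matrix(np.array([[np.cos(yaw),np.sin(yaw),0],[np.sin(yaw),-np.cos(yaw),0],[0,0,-1]]))
print('shift',(M.T@(np.array([x,y,P[2]])-P)/.06).round(3),'turn',((R.from_matrix(M).inv()*Tt).as_rotvec()*10).round(3))
E
python3 need.py .4666 -.3155 .389
```

```text
t 28.43 q [-7.200e-01  7.000e-03  1.862e+00 -1.000e-03  1.271e+00  4.550e-01] p [ 0.4687 -0.3126  0.0913] 
M [[0.9226, 0.3858, 0.0009], [0.3858, -0.9226, -0.0022], [-0.0, 0.0023, -1.0]] f [ 0.3 -0.2  0.8] op 0.085 gf 0.0
shift [-0.051  0.031  0.   ] turn [0.023 0.    0.07 ]
```

Call:
jog_arm(commands=[-0.05,0.03,0.6,0,0,0.06,85,0,0,0.8,0,0,0,85,0,0,0.4,0,0,0,85,0,0,0,0,0,0,85,0,0,0,0,0,0,85])

```text
t: 29.05
tool_pos: [0.4672, -0.3171, -0.0159]
tool_rot: [3.078, 0.606, 0.003]
contact_force: [-0.4, -0.9, -0.4]
opening: 0.085
grip_force: 0.0
```

```bash
python3 need.py .4666 -.3155 .389
```

```text
t 29.05 q [-7.270e-01  1.560e-01  1.907e+00 -1.000e-03  1.074e+00  4.550e-01] p [ 0.4672 -0.3171 -0.0159] 
M [[0.9253, 0.3792, 0.0024], [0.3792, -0.9253, -0.0037], [0.0008, 0.0043, -1.0]] f [-0.4 -0.9 -0.4] op 0.085 gf 0.0
shift [ 0.001 -0.028 -0.   ] turn [ 0.043 -0.008 -0.001]
```

Call:
jog_arm(commands=[0,-0.02,0.08,0.03,0,0,85,0,0,0.06,0,0,0,85,0,0,0,0,0,0,85,0,0,0,0,0,0,68,0,0,0,0,0,0,68], newtons=50)

```text
t: 29.68
tool_pos: [0.4644, -0.3144, -0.0276]
tool_rot: [-3.079, -0.606, 0.004]
contact_force: [-0.9, 0.4, 0.3]
opening: 0.0679
grip_force: 0.0
```

Call:
jog_arm(commands=[0,0,0,0,0,0,50,0,0,0,0,0,0,50,0,0,0,0,0,0,50,0,0,0,0,0,0,50], newtons=50)

```text
t: 30.18
tool_pos: [0.4653, -0.3156, -0.0265]
tool_rot: [-3.082, -0.606, 0.001]
contact_force: [0.7, -3.0, 6.2]
opening: 0.0566
grip_force: 57.4
```

```bash
python3 need.py .4666 -.3155 .389
```

```text
t 30.18 q [-0.728  0.171  1.911 -0.     1.06   0.454] p [ 0.4653 -0.3156 -0.0265] 
M [[0.9255, 0.3787, -0.0008], [0.3787, -0.9255, 0.0002], [-0.0007, -0.0005, -1.0]] f [ 0.7 -3.   6.2] op 0.0566 gf 57.4
shift [ 0.021  0.006 -0.   ] turn [-0.005  0.007 -0.006]
```

Call:
jog_arm(commands=[0,0,-0.2,0,0,0,50,0,0,-0.6,0,0,0,50,0,0,-0.9,0,0,0,50,0,0,-0.9,0,0,0,50,0.2,-0.45,-0.6,0,0,0,50,0.369,-0.874,0,0,0,0,50,0.369,-0.874,0,0,0,0,50,0.369,-0.874,0,0,0,0,50,0.369,-0.874,0,0,0,0,50,0.369,-0.874,0,0,0,0,50,0.369,-0.874,0,0,0,0,50,0.369,-0.874,0,0,0,0,50,0.369,-0.874,0,0,0,0,50,0.369,-0.874,0,0,0,0,50,0.369,-0.874,0,0,0,0,50,0.16,-0.42,0,0,0,0.7,50,0,0,0,0,0,0,50,0,0,0,0,0,0,50])

```text
t: 32.42
tool_pos: [0.4697, 0.3098, 0.1639]
tool_rot: [-3.1, -0.499, 0.011]
contact_force: [0.4, 0.2, -5.6]
opening: 0.0566
grip_force: 56.7
```

```bash
python3 need.py .4721 .3102 .3176; python3 - <<'E'
from rect import *
o=ctrl.get_obs(); P=o['tool_pos']; M=R.from_rotvec(o['tool_rot']).as_matrix()
for n in ('top','scene'):
    d=snap(n,n+'8.png'); w=world(d); l=(w-P)@M
    m=(abs(l[...,0])<.085)&(abs(l[...,1])<.045)&(l[...,2]<-.015)&(l[...,2]>-.055)
    im=d['image'].astype(int); m&=im.max(-1)>110
    q=l[m]*1000
    print(n,len(q),'x',np.percentile(q[:,0],[0,1,99,100]).round(1),'y',np.percentile(q[:,1],[0,100]).round(1),'z',np.percentile(q[:,2],[10,50,90]).round(1),'slopes',np.linalg.lstsq(np.c_[q[:,:2],np.ones(len(q))],q[:,2],rcond=None)[0].round(4))
E
```

```text
t 32.42 q [ 0.449 -0.06   1.8    0.004  1.408  1.7  ] p [0.4697 0.3098 0.1639] 
M [[0.9495, 0.3136, -0.0072], [0.3136, -0.9496, 0.0005], [-0.0067, -0.0027, -1.0]] f [ 0.4  0.2 -5.6] op 0.0566 gf 56.7
shift [ 0.04   0.006 -0.   ] turn [-0.027  0.067  0.014]
top 372 x [-66.3 -66.   68.9  70.2] y [-2.5 29.4] z [-43.9 -41.1 -37.6] slopes [ 6.50000e-03  6.57000e-02 -4.16366e+01]
scene 238 x [-64.7 -63.8  70.7  70.9] y [-35.1  35.2] z [-44.4 -41.1 -37.3] slopes [ 2.1000e-03 -7.9000e-03 -4.0865e+01]
```

Call:
jog_arm(commands=[0.01,0,0.5,-0.02,0.05,0.01,50,0,0,0.5,0,0,0,50,0,0,0,0,0,0,50,0,0,0,0,0,0,50])

```text
t: 33.02
tool_pos: [0.4728, 0.3109, 0.1073]
tool_rot: [-3.1, -0.495, -0.007]
contact_force: [0.5, 0.4, -5.5]
opening: 0.0563
grip_force: 56.7
```

```bash
python3 need.py .4705 .3097 .3176; python3 - <<'E'
from rect import *
T=snap('top'); S=snap('scene')
def crop(d,u,v,h=35,w=47): return cv2.resize(d['image'][v-h:v+h,u-w:u+w,::-1],None,fx=4,fy=4,interpolation=cv2.INTER_CUBIC)
cv2.imwrite('pics/crop9.png',np.hstack([crop(T,170,215),crop(S,320,160)]))
# lower plate side edge ends from the scene view: pixels on plate's visible -y side face
w=world(S); im=S['image'].astype(int)
c=np.array([.4721,.3102]); a=.3176; X=(w[...,:2]-c)@[np.cos(a),np.sin(a)]*1000; Y=(w[...,:2]-c)@[-np.sin(a),np.cos(a)]*1000
m=(abs(w[...,2]-.051)<.004)&(abs(X)<90)&(Y>-40)&(Y<-18)
sat=im.max(-1)-im.min(-1)
g=m&(sat<30)
print('side face',g.sum(),'X',np.percentile(X[g],[0,3,97,100]).round(1),'Y',np.percentile(Y[g],[5,50,95]).round(1))
E
```

```text
t 33.02 q [ 4.500e-01 -7.000e-03  1.847e+00  1.000e-03  1.297e+00  1.704e+00] p [0.4728 0.3109 0.1073] 
M [[0.9503, 0.3113, 0.0039], [0.3112, -0.9503, 0.0031], [0.0046, -0.0017, -1.0]] f [ 0.5  0.4 -5.5] op 0.0563 gf 56.7
shift [-0.042  0.007 -0.   ] turn [-0.017 -0.046 -0.011]
side face 42 X [-62.6 -61.6  67.3  70.5] Y [-32.9 -27.4 -23.7]
```

View pics/crop9.png

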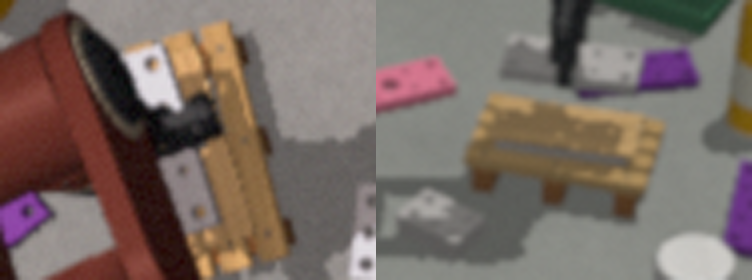

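Call:
jog_arm(commands=[-0.025,0,0.4,-0.01,-0.03,0,50,0,0,0.4,0,0,0,50,0,0,0.25,0,0,0,50,0,0,0,0,0,0,50,0,0,0,0,0,0,50,0,0,0,0,0,0,50])

```text
t: 33.88
tool_pos: [0.4717, 0.3113, 0.0446]
tool_rot: [-3.101, -0.496, -0.004]
contact_force: [0.1, -0.2, -5.6]
opening: 0.0566
grip_force: 56.7
```

```bash
python3 need.py .4710 .3098 .3176
```

```text
t 33.88 q [0.451 0.069 1.885 0.    1.186 1.705] p [0.4717 0.3113 0.0446] 
M [[0.95, 0.3121, 0.0024], [0.3121, -0.95, 0.0016], [0.0028, -0.0008, -1.0]] f [ 0.1 -0.2 -5.6] op 0.0566 gf 56.7
shift [-0.019  0.019 -0.   ] turn [-0.008 -0.028 -0.002]
```

Call:
jog_arm(commands=[-0.02,0.02,0,-0.01,-0.025,0,50,0,0,0.04,0,0,0,50,0,0,0.03,0,0,0,50,0,0,0,0,0,0,50,0,0,0,0,0,0,50,0,0,0,0,0,0,50])

```text
t: 34.62
tool_pos: [0.4699, 0.3093, 0.0389]
tool_rot: [3.101, 0.496, -0.003]
contact_force: [0.3, -0.6, -7.0]
opening: 0.0567
grip_force: 56.8
```

```bash
python3 need.py .4710 .3098 .3176
python3 - <<'E'
from rect import *
o=ctrl.get_obs(); P=o['tool_pos']; M=R.from_rotvec(o['tool_rot']).as_matrix()
S=snap('scene'); w=world(S); im=S['image'].astype(int); sat=im.max(-1)-im.min(-1)
c=np.array([.4721,.3102]); a=.3176; X=(w[...,:2]-c)@[np.cos(a),np.sin(a)]*1000; Y=(w[...,:2]-c)@[-np.sin(a),np.cos(a)]*1000
for n,zz in (('lower',(.047,.058)),('upper',(.066,.086))):
    g=(w[...,2]>zz[0])&(w[...,2]<zz[1])&(abs(X)<90)&(Y>-40)&(Y<-20)&(sat<30)&(im.max(-1)>60)
    print(n,g.sum(),'X',np.percentile(X[g],[0,3,97,100]).round(1),'Y',np.percentile(Y[g],[5,50,95]).round(1),'z',w[g][:,2].mean().round(4))
E
```

```text
t 34.62 q [ 0.45   0.074  1.89  -0.     1.18   1.703] p [0.4699 0.3093 0.0389] 
M [[0.95, 0.3121, -0.0019], [0.3121, -0.95, -0.0012], [-0.0022, 0.0005, -1.0]] f [ 0.3 -0.6 -7. ] op 0.0567 gf 56.8
shift [ 0.02  -0.003 -0.   ] turn [ 0.005  0.022 -0.002]
lower 51 X [-63.1 -60.4  64.1  66.8] Y [-32.8 -28.1 -24.2] z 0.0517
upper 107 X [-63.5 -59.   64.   68.3] Y [-34.3 -26.8 -21.5] z 0.0753
```

Call:
jog_arm(commands=[0,0,0.02,0,0.01,0,50,0,0,0,0,0,0,50,0,0,0,0,0,0,50])

```text
t: 35.05
tool_pos: [0.4698, 0.3092, 0.0376]
tool_rot: [3.101, 0.496, -0.002]
contact_force: [0.9, 0.8, -6.5]
opening: 0.0565
grip_force: 56.8
```

Call:
jog_arm(commands=[0,0,0.015,0,0,0,50,0,0,0,0,0,0,50])

```text
t: 35.3
tool_pos: [0.4699, 0.3093, 0.0375]
tool_rot: [3.101, 0.496, -0.002]
contact_force: [-3.6, -1.4, 0.3]
opening: 0.0565
grip_force: 57.5
```

Call:
jog_arm(commands=[0,0,0.006,0,0,0,50,0,0,0,0,0,0,58,0,0,0,0,0,0,62,0,0,0,0,0,0,68,0,0,0,0,0,0,74,0,0,0,0,0,0,74,0,0,-0.3,0,0,0,74,0,0,-0.8,0,0,0,74,0,0,-0.9,0,0,0,74,0,0,-0.9,0,0,0,74,0,0.9,-0.5,0,0,0,74,0,1,0,0,0,0,74,0,1,0,0,0,0,74,0,1,0,0,0,0,74,0,1,0,0,0,0,74,0,1,0,0,0,0,74,0,0,0,0,0,0,74])

```text
t: 37.42
tool_pos: [0.5813, -0.0305, 0.2418]
tool_rot: [3.102, 0.488, -0.0]
contact_force: [-0.2, 0.4, 1.0]
opening: 0.074
grip_force: 0.0
```

```bash
python3 - <<'E'
from rect import *
o,M=log()
T=snap('top','top10.png'); S=snap('scene')
x,f,k=fitrect(T,(.472,.311),.317,(.136,.058),.079); print('upper top',np.round(x[:2]*1000,1),round(x[2],4),round(f,1),k)
w=world(S); im=S['image'].astype(int); sat=im.max(-1)-im.min(-1)
c=np.array([.4721,.3102]); a=.3176; X=(w[...,:2]-c)@[np.cos(a),np.sin(a)]*1000; Y=(w[...,:2]-c)@[-np.sin(a),np.cos(a)]*1000
for n,zz in (('lower',(.047,.058)),('upper',(.066,.076))):
    g=(w[...,2]>zz[0])&(w[...,2]<zz[1])&(abs(X)<90)&(Y>-40)&(Y<-20)&(sat<30)&(im.max(-1)>60)
    print(n,g.sum(),'X',np.percentile(X[g],[0,3,97,100]).round(1),'Y',np.percentile(Y[g],[5,50,95]).round(1))
def crop(d,u,v,h=50,w=47): return cv2.resize(d['image'][v-h:v+h,u-w:u+w,::-1],None,fx=4,fy=4,interpolation=cv2.INTER_CUBIC)
cv2.imwrite('pics/crop11.png',np.hstack([crop(T,170,215),crop(T,315,150)]))
for n in ['tin','vblock','setup_block','wrench','mallet','spray_can','oil_can']:
    for r in nets.silhouettes('top',n)[:1]:
        q=world(T)[r['mask']]; print(n,np.round(np.nanmedian(q,0),3))
E
```

```text
t 37.42 q [-0.179 -0.067  1.676 -0.002  1.532  1.08 ] p [ 0.5813 -0.0305  0.2418] 
M [[0.9518, 0.3068, 0.0002], [0.3068, -0.9518, -0.0018], [-0.0004, 0.0017, -1.0]] f [-0.2  0.4  1. ] op 0.074 gf 0.0
upper top [471.5 310. ] 0.3172 128.9 752.0
lower 35 X [-33.8 -29.2  62.7  66.2] Y [-33.  -28.2 -23.4]
upper 49 X [-34.8 -32.4  63.3  65.5] Y [-32.5 -26.5 -22.2]
tin [0.673 0.173 0.08 ]
vblock [0.416 0.303 0.065]
setup_block [0.41  0.161 0.025]
wrench [ 0.442 -0.159  0.008]
mallet [ 0.445 -0.559  0.024]
spray_can [0.604 0.476 0.146]
oil_can [ 0.642 -0.397  0.128]
```

View pics/crop11.png

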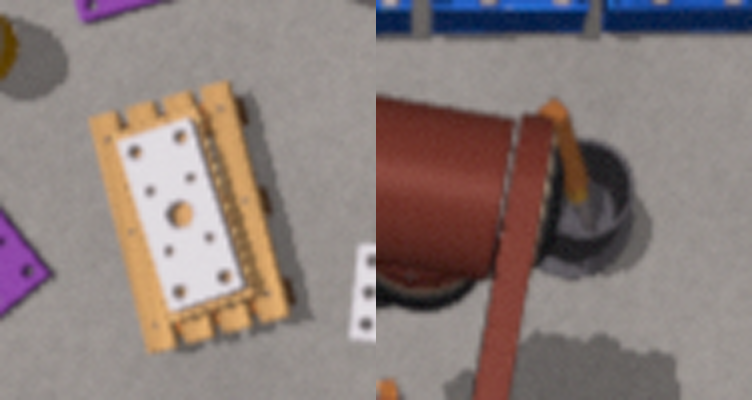

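The upper plate sits flush, at (471.5, 310.0) mm against (472.1, 310.2) mm for the lower plate, with the sheet between them. The scraper is still standing in the pot and the arm is clear, so I'm handing the job in.

```bash
python3 -c "
from h import *
print(job.finish_job())"
```

```text
the job is handed in; nothing more can be done
None
```

The scraper stands in the pot, the plywood sheet covers the lower plate, and the second plate lies flush on top (within about 1 mm by camera); the job was handed in at about 37 s, and no verdict came back.

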